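# Hang the shelf lamp and switch it on

## Task

The rechargeable shelf lamp has been charged: hang it back under the wooden shelf by slipping both its holes over the two black pins at once, pushed back until it sits against the board, and let go of it. Then, with the lamp hanging there, switch it on by pushing up the front end of the orange rocker that is hidden under its front lip. Leave the kitchen things standing around where they are.

Things in the scene. Friction and masses are not known exactly. Their poses are not given: they have to be found in the camera images.
- shelf: Fixed light-wood worktop shelf: upright back board 350 wide, 296 high, 12 thick under a top board. Origin: on the worktop below the middle of the back board's front face. x points into the board (the lamp is pushed on along +x), y to the left seen from the robot, z up. In front of it are only 45 mm brackets at the top and foot bars (18 high, 55 long) at y +-160, two pins, a tin
- top_edge (a point): Middle of the front edge of the shelf's top board, at its underside: 295 above the worktop. The top board is 370 long, 18 thick and overhangs the back board's front face by 60 mm towards the robot; spice jars 105 tall are fixed on it
- pin_left_root (a point): Where the axis of the left (+y of the shelf's frame, as the robot sees it) black steel pin leaves the board's front face: 85 mm from the shelf's middle, 215 above the worktop. The pin is a round bar of 8 mm diameter with a round end; it sticks 30 mm out of the board and rises 10 degrees, so that its end is 5.3 mm higher than its root. The point has the shelf's axes
- seat_left (a point): Where the centre of the lamp's left hole lies once the lamp hangs home on the left pin: 2.5 mm in front of the board, 2 mm below the pin's root
- pin_right_root (a point): Where the axis of the right (-y) black steel pin leaves the board's front face: 85 mm from the shelf's middle, 215 above the worktop. The pin is a round bar of 8 mm diameter with a round end; it sticks 30 mm out of the board and rises 10 degrees, so that its end is 5.3 mm higher than its root. The point has the shelf's axes
- seat_right (a point): Where the centre of the lamp's right hole lies once the lamp hangs home on the right pin: 2.5 mm in front of the board, 2 mm below the pin's root
- lamp: White steel shelf lamp, 220 long (y), 95 deep (x), 115 high, 0.5 to 0.75 kg, standing on its 5 mm end cheeks (y +-107.5). Origin: on its standing plane under the middle of the black battery pod; x to its back (goes against the board), y left, z up; hung, its axes agree with the shelf's. Back plate: rear face at x 65, z 10 to 62; on it two ears 36 wide at y +-85, x 60 to 65, up to z 115
- lip (a point): Middle of the lower front edge of the lamp's front lip, lamp x -30, z 50. The lip (4 thick) hangs from the front of the hood, a flat plate over the lamp's whole length, x -30 to 65, z 52 to 62. Under the hood: flat light panels and, at y 0, the orange rocker between two lugs; the space below and in front of the rocker is open between the end cheeks
- grip (a point): A good grasp point on the lamp: inside the black battery pod, a block 34 x 34 mm on the hood's front part, lamp x -17 to 17, y -17 to 17, z 61 to 103; this point is at x 0, y 0, z 88 of the lamp. The lamp's centre of mass lies about 20 mm behind it
- hole_left (a point): Centre of the lamp's left hole (14 mm diameter, through the 5 mm ear along the lamp's x), at x 62.5, y +85, z 95 of the lamp
- hole_right (a point): Centre of the lamp's right hole (14 mm diameter, through the 5 mm ear along the lamp's x), at x 62.5, y -85, z 95 of the lamp
- nose (a point): Middle of the rocker's rounded front end (nose), on its centre line; radius 3.8, 38 wide along y. The rocker turns on a cross pin at lamp x 8, z 30; the nose is 31 mm in front of it. Off: nose at lamp x -22, z 22, so 8 mm behind the lip's front edge and 28 mm below its lower edge. It must be pushed up from below, by 15 mm
- rocker (a joint): Rocker of the lamp, rad: 0 = off (nose down), 0.5 = on, at the stop (nose up, 15 mm higher, at lamp z 38). It counts as on above 0.42. A stiff rocker without spring: it stays where it is left; moving it takes about 1.5 N straight up at the nose
- jug: Cream china jug, 115 x 170, 170 tall, loose; origin at the middle of its underside, z up; to be left alone
- onion: Red onion, about 84 across, 82 tall, loose; origin at the middle of its underside, z up; to be left alone
- garlic: Garlic bulb, 53 across and tall, loose; origin at the middle of its underside, z up; to be left alone
- tin: Food tin, 75 diameter, 58 tall, loose, on the worktop under where the lamp will hang; origin at the middle of its underside, z up; to be left alone
- bottle: Green glass oil bottle, 61 diameter, 268 tall, loose; origin at the middle of its underside, z up; to be left alone
- mill: Dark wooden pepper mill, 58 diameter, 170 tall, loose; origin at the middle of its underside, z up; to be left alone
- canister: Canister with red lid, 104 diameter, 144 tall, loose; origin at the middle of its underside, z up; to be left alone
- mug: Striped mug, 88 x 118, 92 tall, loose; origin at the middle of its underside, z up; to be left alone
- jar: Glass jar with grey lid, 64 diameter, 94 tall, loose; origin at the middle of its underside, z up; to be left alone
- utensil_crock_1: Teal crock full of utensils, 226 x 246 at its widest (utensils), 312 tall, fixed at the back left; origin at the middle of its underside; keep clear of it

How it is judged:
By the outcome, as a careful person would: the job done as asked, in the order asked, and still so for the second after the job is handed in, with the robot touching nothing.
It also fails if it takes over 58 s, if anything falls off the work surface, if the arm or the gripper's body presses on something with over 40 N, if the wrist force passes 120 N, or if a joint passes its speed limit or range.

## Robot

A 6-joint arm with a two-finger parallel gripper is mounted at the origin on the work surface; the furniture and walls round the work are solid. World frame = base frame: x ahead of the robot, y to its left, z up, the work surface at z = 0. Lengths are in m, angles in rad, forces in N, time in s.
With the tool pointing down it reaches from about 0.375 to 0.9 m from the base axis. Payload 3.1 kg.
Tool frame: the origin (TCP) lies on the centre line of the jaws, within the pads' length; the fingertips stand robot.nose_length ahead of it and the grasp point (between the pads) lies 6 mm ahead of it (robot.nose_length is the distance from the TCP to the fingertips, in m); z points along the fingers, y is the line along which they close (so a half turn about z gives the same grasp; the last joint's range is limited). The gripper opens to 87 mm and grips with 3 to 60 N. Pads are 19 mm wide; open, the fingers measure 117 mm over their backs; the gripper's body (75 mm by 190 mm) begins 51 mm behind the grasp point.
Start: joints at [-1.496, 0.527, 1.433, -0, 1.181, -0.178], TCP at [0.157, -0.605, 0.248] pointing down, gripper open.
Joint ranges: [-3.08, 3.08], [-0.75, 2.2], [0.22, 2.44], [-1.43, 4.57], [0, 2.65], [-2.85, 2.85]. Speed limits (rad/s): [2.79, 2.79, 3.14, 3.14, 3.14, 3.14].

## Interface

Orientations are given as a unit quaternion [x, y, z, w].
In Python, from rig import robot gives the robot as it stands.
- The arm moves only by the shell command python3 -m crank 'ROWS' [FORCE]. ROWS is JSON, one flat list of numbers, 7 for each row, row after row: the shift along the tool's x, y, z in mm, then the turn, a rotation vector about the tool's x, y, z in degrees, then the closure in counts, from 0 (fully open) to 255 (shut). In form: [x, y, z, ax, ay, az, fingers, x, y, z, ax, ay, az, fingers, ...]. A call has exactly 5 rows; each row is the pose to reach, as a shift and turn from the pose commanded when the call began, along the tool's axes at that moment; what a row does not reach only later rows make up. A row lasts 1/12 s, in which the tool goes at most 41.7 mm and 7.16 degrees, less where a joint would pass 70% of its speed; a pose out of reach is approached as far as the arm can. A call with a gripper value outside its range is refused whole. The fingers move at their own pace and stop on an object; FORCE is the grip in N (left out, the last holds). Time passes only in rows, so rows that repeat a pose let the fingers close, or fill a call up. It gives the time, the measured TCP pose, the force, the opening and the grip force at its end, in the units of the state.
- robot.get_obs(): the state, without advancing time (a new reading comes with each control period).
- robot.camera(name): name is "scene" or "top"; returns a dict with "pixels" (400x640x3 uint8, red, green, blue), "intrinsics" (3x3 intrinsics, pixels), "k1" (the pictures are not rectified: a ray, as slopes to the right and down, at radius r is drawn at 1 + k1 r^2 times it, then the intrinsics apply), "extrinsics" (4x4, takes a point from camera to world coordinates). Camera axes: x right, y down, z forward; pixel columns grow to the right and rows downward; lengths in m; the calibration is good to about 2 mm. A picture is of the moment at which its call begins. There is no depth.
- robot.hand_in(): hands the job in; it is judged then, once.
The state is a dict: "time": time; "q": joint angles; "joint_velocities": joint speeds; "joint_torque": joint torques, N m; "position": TCP position; "tool_rot": TCP orientation; "ft_force": force on the tool from outside, world axes, zero at the start; "moment": the same for the moment, N m; "grip_width": finger opening in m; "grip_force": force on a finger pad.
Only numpy, scipy, OpenCV 4.12 (cv2) and the standard library are available. Lean on these libraries where they do the work, as an engineer would, in place of code of your own. Each camera call takes 0.05 s, during which the arm holds its last target. There are 200 camera calls.

## Working session

There is one attempt and no reset: what is moved stays moved. The work goes in short steps, Python scripts to look and compute and a shell command to move; the robot and the scene stay as the last step left them, time stands still between calls to the robot, and variables do not carry over. Pictures are saved under pics/ and viewed, at most 10 in all, crops included, and the job is handed in when it is done.

```bash
ls; mkdir -p pics; cat > h.py <<'E'
import numpy as np, cv2
from rig import robot
from scipy.spatial.transform import Rotation as R
def cams():
    return {n:robot.camera(n) for n in("scene","top")}
def ray(c,u,v):
    K=np.array(c["intrinsics"]);k=c["k1"]
    d=np.array([(u-K[0,2])/K[0,0],(v-K[1,2])/K[1,1]]);s=d.copy()
    for _ in range(30): s=d/(1+k*(s@s))
    T=np.array(c["extrinsics"]);return T[:3,3],T[:3,:3]@np.r_[s,1]
def onz(c,u,v,z):
    o,d=ray(c,u,v);return o+d*(z-o[2])/d[2]
def tri(c1,p1,c2,p2):
    A=0;b=0
    for c,p in((c1,p1),(c2,p2)):
        o,d=ray(c,*p);d=d/np.linalg.norm(d);M=np.eye(3)-np.outer(d,d);A=A+M;b=b+M@o
    return np.linalg.solve(A,b)
def proj(c,P):
    T=np.linalg.inv(np.array(c["extrinsics"]));p=T[:3,:3]@P+T[:3,3];s=p[:2]/p[2];s=s*(1+c["k1"]*(s@s))
    K=np.array(c["intrinsics"]);return s*[K[0,0],K[1,1]]+K[:2,2]
def save(name,im,s=1):
    cv2.imwrite(f"pics/{name}.png",cv2.resize(im[:,:,::-1],None,fx=s,fy=s,interpolation=cv2.INTER_CUBIC))
E
python3 - <<'E'
from h import *
c=cams();np.save("c0.npy",c,allow_pickle=True)
for n in c: save(n+"0",c[n]["pixels"],1.25);print(n,np.round(c[n]["extrinsics"],3).tolist(),c[n]["intrinsics"],c[n]["k1"])
o=robot.get_obs();print(o,robot.nose_length)
E
```

```text
pics
scene [[-0.791, -0.412, 0.453, -0.329], [-0.612, 0.507, -0.608, 1.007], [0.021, -0.757, -0.653, 1.341], [0.0, 0.0, 0.0, 1.0]] [[443.52044332   0.         324.56443755]
 [  0.         443.52044332 207.03148545]
 [  0.           0.           1.        ]] -0.015344665011385112
top [[0.017, -0.992, 0.129, 0.302], [-1.0, -0.016, 0.013, -0.053], [-0.011, -0.129, -0.992, 1.401], [0.0, 0.0, 0.0, 1.0]] [[411.83278609   0.         313.87869308]
 [  0.         411.83278609 204.70912606]
 [  0.           0.           1.        ]] 0.0006321493676828869
{'time': 0.1, 'q': array([-1.49548420e+00,  5.28360798e-01,  1.43373572e+00, -2.25386545e-06,
        1.18139668e+00, -1.78465688e-01]), 'joint_velocities': array([-0.00167809, -0.00179485, -0.00266462, -0.00172517, -0.00153548,
        0.00039953]), 'joint_torque': array([-3.11076028e-04, -4.40985882e+01, -1.77151287e+01,  6.34949212e-02,
        5.33703994e-02, -4.01682314e-05]), 'position': array([ 0.15691769, -0.60437136,  0.24668929]), 'tool_rot': array([ 9.91959896e-01,  1.26549046e-01,  4.79494140e-05, -9.49060966e-04]), 'ft_force': array([-0.2489437 ,  1.24434808,  0.45405595]), 'moment': array([ 0.0072637 , -0.02275667,  0.01673159]), 'grip_force': 0.0, 'grip_width': 0.08722348127170367} 0.025
```

View pics/scene0.png

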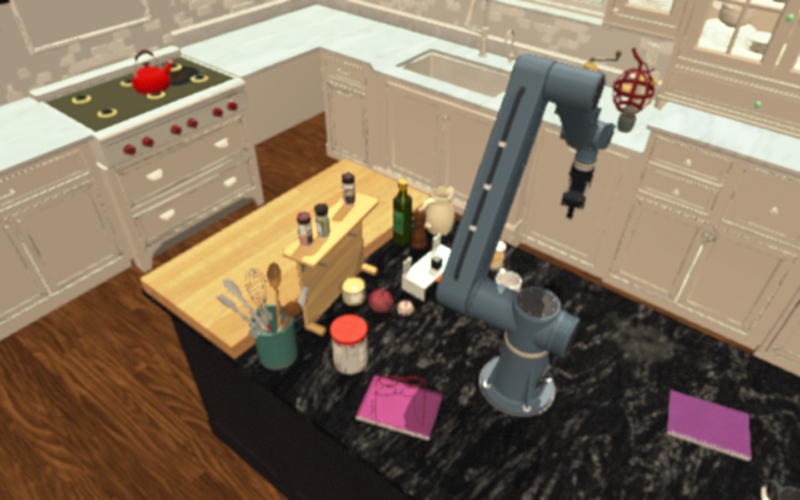

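View pics/top0.png

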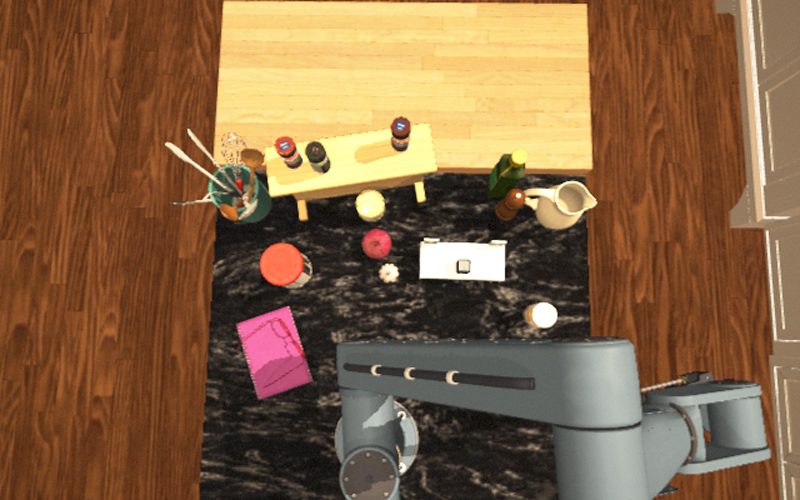

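The scene view shows the shelf at about (330,250) and the white lamp at (430,270). In the top view, the lamp is at (463,262) with its black pod, and the shelf's top board spans (265..437, 125..200), slightly rotated. Next I'll zoom in for exact corners.

```bash
python3 - <<'E'
from h import *
c=np.load("c0.npy",allow_pickle=True).item()
def crop(n,u,v,w,hh,s,nm):
    im=c[n]["pixels"][v:v+hh,u:u+w]; save(nm,im,s)
crop("top",205,95,210,140,3.8,"topc")
a=cv2.resize(c["scene"]["pixels"][130:280,225:375],None,fx=4,fy=4,interpolation=cv2.INTER_CUBIC)
b=cv2.resize(c["scene"]["pixels"][180:245,315:365],None,fx=4,fy=4,interpolation=cv2.INTER_CUBIC)
im=np.zeros((600,800,3),np.uint8);im[:,:600]=a;im[:260,600:]=b;save("scenec",im)
# lamp masks in top
im=c["top"]["pixels"];sub=im[185:230,330:410]
w=(sub.min(2)>170).astype(np.uint8);n,l,st,ce=cv2.connectedComponentsWithStats(w);i=1+st[1:,4].argmax()
cn=cv2.findContours((l==i).astype(np.uint8),0,1)[0][0];print(st[i],cv2.boxPoints(cv2.minAreaRect(cn))+[330,185])
k=(sub.max(2)<90).astype(np.uint8);k[:15]=0
n,l,st,ce=cv2.connectedComponentsWithStats(k)
for j in range(1,n):
  if st[j,4]>20: print(st[j],ce[j]+[330,185])
E
```

```text
[   6    8   68   32 1886] [[335.22661209 221.97504807]
 [336.16943741 192.74739981]
 [403.90539551 194.93243027]
 [402.96257019 224.16007996]]
[  0  15  80  30 662] [364.23867069 222.48036254]
[74 15  6  9 28] [405.64285714 202.60714286]
```

View pics/topc.png

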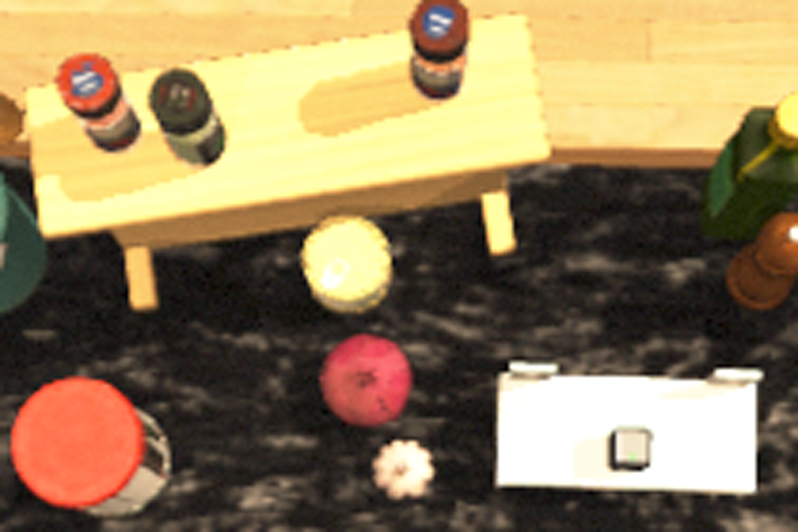

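View pics/scenec.png

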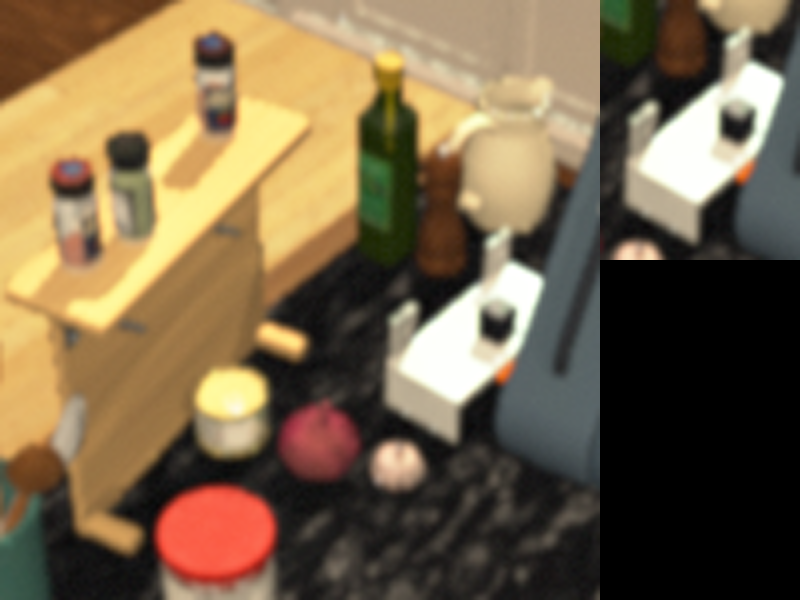

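The top crop shows the lamp's hood corners at (496,485), (755,492), (757,378) and (500,374), with the pod top at about (630,441). The top board's corners are (42,238), (550,158), (525,15) and (25,92). In the scene crop, the pins are at about (130,325) and (230,230), and the orange rocker is at (505,372).

```bash
python3 - <<'E'
from h import *
np.set_printoptions(precision=4,suppress=True)
c=np.load("c0.npy",allow_pickle=True).item();t=c["top"];s=c["scene"]
T=lambda p:(p[0]/3.8+205-.4,p[1]/3.8+95-.4)
S=lambda p:(p[0]/4+225-.4,p[1]/4+130-.4)
P=lambda L,z:np.array([onz(t,*T(p),z) for p in L])
b=P([(42,238),(550,158),(525,15),(25,92)],.313);print("board",b,np.linalg.norm(b[0]-b[1]),np.linalg.norm(b[1]-b[2]))
e=b[0]-b[1];print("yaw",np.degrees(np.arctan2(-e[0],e[1])))
lf=P([(496,485),(755,492),(757,378),(500,374)],.062);print("hood",lf,np.linalg.norm(lf[0]-lf[1]))
e=lf[0]-lf[1];print("yaw",np.degrees(np.arctan2(-e[0],e[1])))
print("ears",P([(510,363),(557,364),(714,369),(763,370)],.115))
print("pod",P([(611,429),(652,428),(652,465)],.103), onz(s,*S((497,305)),.103))
print("feet",P([(145,308),(502,253)],.018))
for n,p in(("L",(145,330)),("R",(240,233))): print(n,onz(s,*S(p),.2203))
# dark pixels near pins
im=s["pixels"][205:216,248:264].astype(int).sum(2);print(im)
im=s["pixels"][182:193,275:291].astype(int).sum(2);print(im)
E
```

```text
board [[ 0.5695  0.2301  0.313 ]
 [ 0.6335 -0.1317  0.313 ]
 [ 0.7401 -0.1129  0.313 ]
 [ 0.6773  0.2477  0.313 ]] 0.36746037454968633 0.10824194094246939
yaw 10.024833347487332
hood [[ 0.4201 -0.1055  0.062 ]
 [ 0.4177 -0.327   0.062 ]
 [ 0.5165 -0.3298  0.062 ]
 [ 0.5165 -0.1079  0.062 ]] 0.22155977441408478
yaw -0.6135670033594508
ears [[ 0.5175 -0.114   0.115 ]
 [ 0.5172 -0.153   0.115 ]
 [ 0.515  -0.2833  0.115 ]
 [ 0.5148 -0.3239  0.115 ]]
pod [[ 0.465  -0.1993  0.103 ]
 [ 0.4664 -0.2335  0.103 ]
 [ 0.4353 -0.2334  0.103 ]] [ 0.4536 -0.2179  0.103 ]
feet [[ 0.5788  0.2106  0.018 ]
 [ 0.6342 -0.1104  0.018 ]]
L [0.6187 0.1399 0.2203]
R [ 0.6477 -0.0285  0.2203]
[[611 621 640 649 656 658 656 643 611 548 456 378 347 346 346 353]
 [646 652 653 658 657 653 643 614 545 452 376 350 345 348 352 352]
 [658 658 657 654 651 644 613 551 454 379 349 350 345 348 354 349]
 [658 658 657 654 642 611 548 452 372 345 344 344 354 348 345 343]
 [646 651 652 641 614 547 450 366 323 322 335 340 350 345 343 337]
 [615 628 630 608 544 448 361 310 294 296 314 318 330 335 333 336]
 [540 572 576 533 451 3
[... 350 characters left out ...]
 352 363 365 360 362 418 520]
 [644 642 634 613 552 460 377 347 353 368 370 363 358 359 424 533]
 [642 636 611 553 461 375 349 356 363 365 367 360 350 347 422 535]
 [635 610 554 457 364 329 342 357 360 359 356 351 338 347 423 535]
 [611 550 457 361 308 300 327 335 339 341 344 341 337 342 422 536]
 [550 459 369 318 282 285 300 304 306 309 319 327 334 343 428 531]
 [459 381 340 325 306 301 312 308 299 299 309 323 335 347 421 528]
 [379 350 349 347 340 344 340 327 312 311 319 335 342 349 413 514]
 [353 351 360 368 359 363 356 340 326 327 332 340 337 340 379 473]
 [352 359 369 372 366 359 344 338 331 338 336 343 344 343 346 417]
 [361 367 368 365 355 342 338 334 339 340 340 346 347 351 340 392]]
```

```bash
cat >> h.py <<'E'
np.set_printoptions(precision=4,suppress=True)
SH=np.array([.6613,.0600,0]);SY=9.9
def tool(yaw,th):  # th deg below horizontal
    y,t=np.radians([yaw,th]);xs=np.array([np.cos(y),np.sin(y),0]);ys=np.array([-np.sin(y),np.cos(y),0]);z=np.array([0,0,1])
    return np.c_[np.sin(t)*xs+np.cos(t)*z,-ys,np.cos(t)*xs-np.sin(t)*z]
def shelf(p):
    y=np.radians(SY);return SH+np.array([[np.cos(y),-np.sin(y),0],[np.sin(y),np.cos(y),0],[0,0,1]])@np.array(p)
def go(grasp,yaw,th,o=None):
    "print move bringing the grasp point (6mm ahead of TCP) there"
    o=o or robot.get_obs();R0=R.from_quat(o["tool_rot"]).as_matrix();Rt=tool(yaw,th)
    d=R0.T@(np.array(grasp)-.006*Rt[:,2]-o["position"])*1000;r=R.from_matrix(R0.T@Rt).as_rotvec(degrees=True)
    print("move",d,r,"norm",np.linalg.norm(d),np.linalg.norm(r))
E
python3 - <<'E'
from h import *
c=np.load("c0.npy",allow_pickle=True).item();t=c["top"];s=c["scene"]
print("top white lid",onz(t,541/1.25,315/1.25,.094))
print("scene things",onz(s,508/1.25,280/1.25,.092),onz(s,498/1.25,248/1.25,.094))
print("mill,bottle,jug",onz(t,512/1.25,196/1.25,.17),onz(t,520/1.25,157/1.25,.268),onz(t,565/1.25,200/1.25,.17))
L=np.array([.451,-.217,.088]);g=tool(-.6,45)
print(L-g[:,2]*.1)
go(L-g[:,2]*.1+[0,0,.06],-.6,45)
o=robot.get_obs();print("grasp world now",o["position"])
E
```

```text
top white lid [ 0.3285 -0.4121  0.094 ]
scene things [ 0.2072 -0.2853  0.092 ] [ 0.3177 -0.4073  0.094 ]
mill,bottle,jug [ 0.6147 -0.3263  0.17  ] [ 0.6808 -0.3238  0.268 ] [ 0.6066 -0.455   0.17  ]
[ 0.3803 -0.2163  0.1587]
move [ 309.5582 -320.6625   24.4397] [-6.0483 44.7274 14.3094] norm 446.37203141210625 47.34849517730053
grasp world now [ 0.1569 -0.6044  0.2467]
```

```bash
python3 -m crank '[20,-20,0,0,0,0,0, 50,-52,4,0,0,0,0, 85,-88,6,0,0,0,0, 115,-120,8,0,0,0,0, 140,-145,10,0,0,0,0]'
python3 -m crank '[30,-31,2,0,0,2,0, 60,-62,4,-1,2,6,0, 90,-93,6,-2,6,10,0, 120,-125,8,-3,12,13,0, 145,-150,12,-3,18,14,0]'
python3 - <<'E'
from h import *
L=np.array([.451,-.217,.088]);g=tool(-.6,45)
go(L-g[:,2]*.1+[0,0,.06],-.6,45);print(robot.get_obs()["q"])
E
```

```text
time: 0.52
position: [0.2529, -0.4334, 0.2374]
tool_rot: [0.992, 0.126, -0.0, -0.001]
ft_force: [0.4, 0.1, -0.0]
grip_width: 0.0869
grip_force: 0.0
time: 0.93
position: [0.3558, -0.2521, 0.2265]
tool_rot: [0.987, 0.003, 0.16, 0.006]
ft_force: [0.9, 0.7, -0.2]
grip_width: 0.0871
grip_force: 0.0
move [ 18.3343 -35.8509   9.3829] [ 0.2343 26.5417  1.1295] norm 41.345799332087154 26.566723130172893
[-1.0591  0.2437  2.0857  0.4395  0.6882  0.1809]
```

```bash
python3 -m crank '[4,-7,2,0,5,0,0, 8,-14,4,0,10,0,0, 12,-21,6,0,16,1,0, 15,-29,8,0,21,1,0, 18,-36,9,0,26.5,1,0]'
python3 -m crank '[0,0,0,0,0,0,0,0,0,0,0,0,0,0,0,0,0,0,0,0,0,0,0,0,0,0,0,0,0,0,0,0,0,0,0]'
python3 - <<'E'
from h import *
L=np.array([.451,-.217,.088]);g=tool(-.6,45)
go(L-g[:,2]*.06+[0,0,.0],-.6,45);print(robot.get_obs()["q"])
c=cams();np.save("c1.npy",c,allow_pickle=True)
im=np.zeros((560,800,3),np.uint8)
a=cv2.resize(c["top"]["pixels"][140:280,300:430],(520,560));b=cv2.resize(c["scene"]["pixels"][165:305,325:395],(280,560))
im[:,:520]=a;im[:,520:]=b;save("pre",im)
E
```

```text
time: 1.35
position: [0.3729, -0.2202, 0.2219]
tool_rot: [0.94, 0.0, 0.34, -0.003]
ft_force: [-0.0, 0.8, -0.6]
grip_width: 0.0872
grip_force: 0.0
time: 1.77
position: [0.3732, -0.221, 0.2219]
tool_rot: [0.941, 0.001, 0.339, -0.003]
ft_force: [0.1, -0.1, -1.6]
grip_width: 0.0869
grip_force: 0.0
move [-31.6029  -3.8587  87.0845] [-0.7636  5.4171  0.3606] norm 92.72181493893764 5.482524836850033
[-1.2378  0.3078  2.3129  1.2392  0.6933 -0.7312]
```

View pics/pre.png

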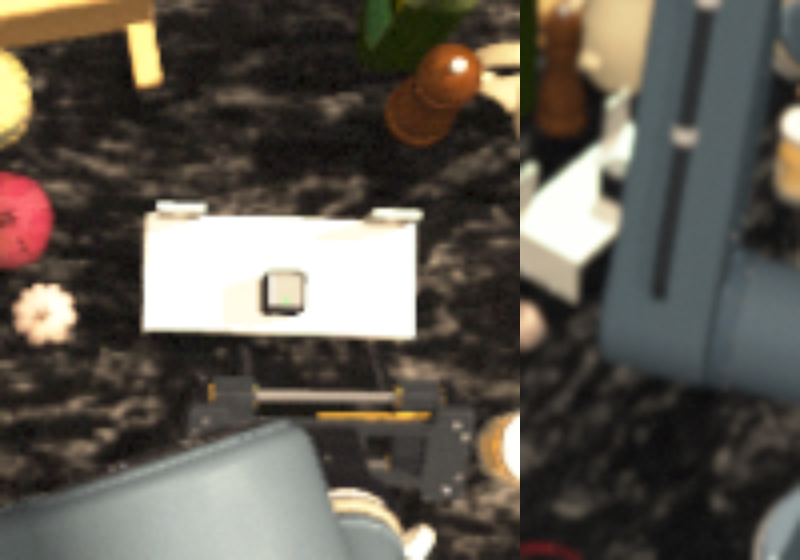

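The picture shows the open fingers in front of the lamp, with the pod at (285,290) between them. The tool sits about 50° down, which is fine, so I'll keep that tilt.

```bash
python3 - <<'E'
from h import *
L=np.array([.451,-.217,.088]);g=tool(-.6,50)
go(L-g[:,2]*.05,-.6,50);go(L,-.6,50)
E
```

```text
move [-25.6603  -3.3519  96.7891] [-0.765   0.412   0.3766] norm 100.18889307765235 0.9470198313160156
move [-25.303   -2.6832 146.7833] [-0.765   0.412   0.3766] norm 148.97243879489386 0.9470198313160156
```

```bash
python3 -m crank '[-10,0,14,0,0,0,0, -20,-1,30,0,0,0,0, -25,-2,52,0,0,0,0, -26,-3,76,-0.5,0,0,0, -26,-3,95,-0.8,0.4,0.4,0]'
python3 -m crank '[0,0,0,0,0,0,0,0,0,0,0,0,0,0,0,0,0,0,0,0,0,0,0,0,0,0,0,0,0,0,0,0,0,0,0]'
python3 - <<'E'
from h import *
L=np.array([.451,-.217,.088])
go(L,-.6,50);print(robot.get_obs()["q"])
E
```

```text
time: 2.28
position: [0.4139, -0.2168, 0.1305]
tool_rot: [0.94, -0.006, 0.342, 0.002]
ft_force: [0.2, -0.7, 0.2]
grip_width: 0.087
grip_force: 0.0
time: 2.7
position: [0.413, -0.217, 0.1327]
tool_rot: [0.94, -0.006, 0.342, 0.002]
ft_force: [0.2, -0.3, -0.6]
grip_width: 0.0869
grip_force: 0.0
move [ 0.2987 -0.4439 52.6602] [ 0.0982 -0.0332 -0.08  ] norm 52.66287175986271 0.13098096842203483
[-1.1033  0.6194  2.3492  1.8461  0.6344 -1.311 ]
```

```bash
python3 -m crank '[0,0,11,0,0,0,0, 0,0,24,0,0,0,0, 0,0,38,0,0,0,0, 0,0,47,0,0,0,0, 0,0,52,0,0,0,0]'
python3 -m crank '[0,0,0,0,0,0,0,0,0,0,0,0,0,0,0,0,0,0,0,0,120,0,0,0,0,0,0,180,0,0,0,0,0,0,255]' 50
python3 -m crank '[0,0,0,0,0,0,255,0,0,0,0,0,0,255,0,0,0,0,0,0,255,0,0,0,0,0,0,255,0,0,0,0,0,0,255]'
python3 - <<'E'
from h import *
L=np.array([.451,-.217,.088]);o=robot.get_obs();print(o["moment"],o["q"])
go(L,-.6,50);go(L+[0,0,.05],-.6,50)
E
```

```text
time: 3.12
position: [0.4471, -0.2175, 0.092]
tool_rot: [0.94, -0.006, 0.342, 0.002]
ft_force: [-0.1, -1.1, 0.2]
grip_width: 0.0868
grip_force: 0.0
time: 3.53
position: [0.4464, -0.217, 0.0923]
tool_rot: [0.94, -0.006, 0.342, 0.002]
ft_force: [0.1, 0.7, 0.4]
grip_width: 0.0744
grip_force: 0.0
time: 3.95
position: [0.4467, -0.2169, 0.0919]
tool_rot: [0.94, -0.006, 0.342, 0.001]
ft_force: [-0.5, -0.3, -0.4]
grip_width: 0.0416
grip_force: 0.0
[0.0113 0.4201 0.0327] [-1.0091  0.7406  2.2971  2.0291  0.6465 -1.4234]
move [ 0.8508  0.0854 -0.2588] [-0.0035  0.0185 -0.1164] norm 0.8933651255182584 0.11793291952185607
move [ 32.9777   0.0178 -38.5714] [-0.0035  0.0185 -0.1164] norm 50.74723637992075 0.11793291952185607
```

```bash
python3 -m crank '[0,0,0,0,0,0,255,0,0,0,0,0,0,255,0,0,0,0,0,0,255,0,0,0,0,0,0,255,0,0,0,0,0,0,255]'
python3 -m crank '[3,0,-4,0,0,0,255, 9,0,-11,0,0,0,255, 18,0,-21,0,0,0,255, 27,0,-32,0,0,0,255, 33,0,-38.5,0,0,0,255]'
python3 -m crank '[5,0,-6,0,0,0,255, 16,0,-19,0,0,0,255, 32,0,-38,0,0,0,255, 48,0,-57,0,0,0,255, 58,0,-69,0,0,0,255]'
python3 -m crank '[0,0,0,0,0,0,255,0,0,0,0,0,0,255,0,0,0,0,0,0,255,0,0,0,0,0,0,255,0,0,0,0,0,0,255]'
python3 - <<'E'
from h import *
o=robot.get_obs();print(o["moment"],o["q"])
go(shelf([-.065-.07,0,.206+.004]),SY,50)
c=cams();np.save("c2.npy",c,allow_pickle=True)
im=np.zeros((560,800,3),np.uint8)
im[:,:480]=cv2.resize(c["top"]["pixels"][120:260,300:420],(480,560));im[:,480:]=cv2.resize(c["scene"]["pixels"][145:285,290:370],(320,560))
save("lift",im)
E
```

```text
time: 4.37
position: [0.4467, -0.2171, 0.0918]
tool_rot: [0.94, -0.006, 0.342, 0.002]
ft_force: [0.5, -0.7, 0.4]
grip_width: 0.0338
grip_force: 50.0
time: 4.78
position: [0.4462, -0.2161, 0.1428]
tool_rot: [0.94, -0.005, 0.34, 0.001]
ft_force: [-0.3, -0.1, -5.7]
grip_width: 0.0337
grip_force: 50.0
time: 5.2
position: [0.4463, -0.216, 0.2337]
tool_rot: [0.94, -0.005, 0.341, 0.002]
ft_force: [0.7, -0.4, -5.1]
grip_width: 0.0336
grip_force: 50.0
time: 5.62
position: [0.4467, -0.2164, 0.2311]
tool_rot: [0.94, -0.006, 0.341, 0.0]
ft_force: [0.2, 0.3, -5.3]
grip_width: 0.0335
grip_force: 50.0
[-0.0143  1.1101 -0.0184] [-1.0078  0.3264  2.192   1.27    0.6001 -0.5091]
move [  46.1182 -253.3823   61.3981] [ 6.6106  0.1359 -8.2716] norm 264.76253715244064 10.58953269049624
```

View pics/lift.png

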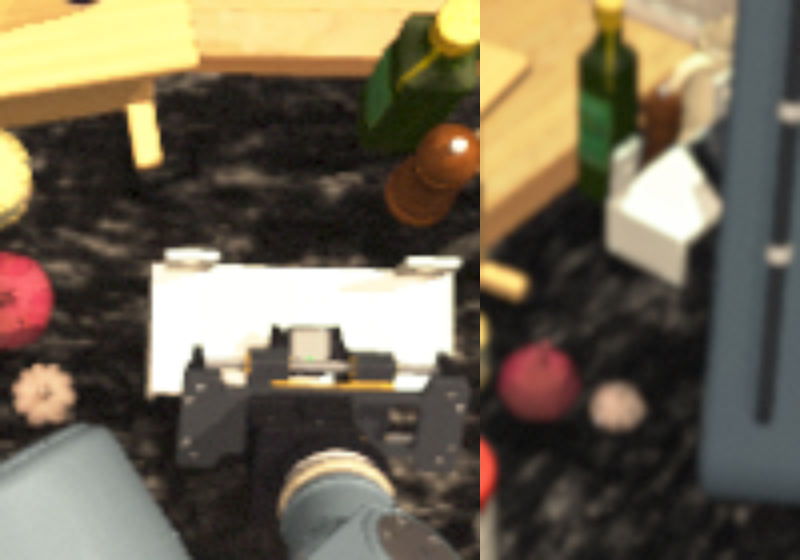

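The lamp is lifted cleanly, with the pod held between the fingers at (310,345). Now moving to in front of the pins.

```bash
python3 -m crank '[3,-14,4,0,0,0,255, 8,-42,10,1,0,-1,255, 14,-75,18,2,0,-2,255, 20,-108,26,3,0,-4,255, 25,-135,32,4,0,-5,255]'
python3 -m crank '[0,0,0,0,0,0,255,0,0,0,0,0,0,255,0,0,0,0,0,0,255,0,0,0,0,0,0,255,0,0,0,0,0,0,255]'
python3 - <<'E'
from h import *
o=robot.get_obs();print(o["q"])
go(shelf([-.065-.07,0,.206+.0075]),SY,50)
E
```

```text
time: 6.13
position: [0.4883, -0.0803, 0.2234]
tool_rot: [0.939, 0.048, 0.341, -0.018]
ft_force: [0.2, 0.1, -5.2]
grip_width: 0.0337
grip_force: 50.0
time: 6.55
position: [0.4888, -0.084, 0.2244]
tool_rot: [0.939, 0.046, 0.342, -0.016]
ft_force: [-0.8, 0.3, -5.6]
grip_width: 0.0339
grip_force: 50.0
[-0.6639  0.3297  2.2411  1.5216  0.4589 -0.5766]
move [  32.2652 -116.062    35.0224] [ 2.8502  0.0165 -3.2458] norm 125.45119852111708 4.319642076918144
```

```bash
python3 -m crank '[4,-15,4,0,0,0,255, 11,-41,12,1,0,-1,255, 20,-72,22,2,0,-2,255, 28,-100,30,2.5,0,-3,255, 32,-116,35,2.8,0,-3.2,255]'
python3 -m crank '[0,0,0,0,0,0,255,0,0,0,0,0,0,255,0,0,0,0,0,0,255,0,0,0,0,0,0,255,0,0,0,0,0,0,255]'
python3 - <<'E'
from h import *
o=robot.get_obs();print(o["q"],o["ft_force"],o["moment"])
go(shelf([-.065-.07,0,.206+.0075]),SY,50)
c=cams();np.save("c3.npy",c,allow_pickle=True)
im=np.zeros((600,800,3),np.uint8)
im[:300]=cv2.resize(c["top"]["pixels"][125:200,200:400],(800,300));im[300:,:]=cv2.resize(c["scene"]["pixels"][170:245,215:415],(800,300))
save("near",im)
E
```

```text
time: 6.97
position: [0.5244, 0.039, 0.2181]
tool_rot: [0.936, 0.082, 0.341, -0.031]
ft_force: [0.5, 0.1, -5.6]
grip_width: 0.0336
grip_force: 50.0
time: 7.38
position: [0.5239, 0.0362, 0.218]
tool_rot: [0.936, 0.08, 0.341, -0.029]
ft_force: [0.1, 0.3, -5.4]
grip_width: 0.0336
grip_force: 50.0
[-0.3106  0.3651  2.1991  1.7653  0.3084 -0.585 ] [ 0.1333  0.2925 -5.371 ] [-0.1384  1.0648 -0.0482]
move [0.5155 0.1475 0.3241] [ 0.0458  0.0279 -0.0701] norm 0.6265685657272333 0.08824406707129154
```

View pics/near.png

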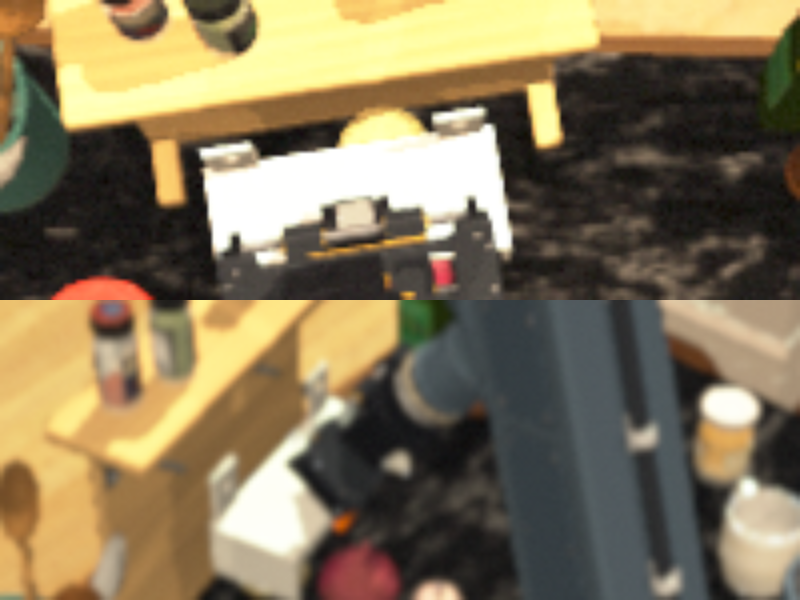

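Both ears are visible facing the pins: in the upper panel at (230,155) and (460,122), in the lower at (223,487) and (318,378). I'll check the offset by overlaying predicted points.

```bash
python3 - <<'E'
from h import *
c=np.load("c3.npy",allow_pickle=True).item()
o=robot.get_obs();Rt=R.from_quat(o["tool_rot"]).as_matrix();G=o["position"]+.006*Rt[:,2];print(G)
y=np.radians(SY);Ry=np.array([[np.cos(y),-np.sin(y),0],[np.sin(y),np.cos(y),0],[0,0,1]])
lamp=lambda p:G+Ry@(np.array(p)/1000-[0,0,.088])
out=np.zeros((600,800,3),np.uint8)
boxes=[("top",247,155,25,19,0,0),("top",302,147,25,19,400,0),("scene",255,203,38,28,0,300),("scene",283,183,38,28,400,300)]
for n,u,v,w,h,X,Y in boxes:
    s=400/w;h=int(300/s);p=cv2.resize(c[n]["pixels"][v:v+h,u:u+w],None,fx=s,fy=s,interpolation=cv2.INTER_CUBIC)
    sg=1 if X==0 else -1
    if n=="scene": u_off=0
    pts=[(lamp([x,sg*85+dy,115]),(255,0,0)) for x in(60,65) for dy in(-18,18)]+[(lamp([60,sg*85,95]),(0,255,0))]+[(lamp([x,sg*107.5+sg*2.5,62]),(255,0,255)) for x in (-30,65)]+[(shelf([-.0295,sg*.085,.2203]),(0,0,255)),(shelf([0,sg*.085,.215]),(0,160,255))]
    for P,col in pts:
        q=(proj(c[n],P)-[u,v]+.5)*s
        if 0<=q[0]<p.shape[1] and 0<=q[1]<p.shape[0]: cv2.drawMarker(p,tuple(int(a) for a in q),col,cv2.MARKER_CROSS,12,1)
    pp=p[:300,:400];out[Y:Y+pp.shape[0],X:X+pp.shape[1]]=pp
save("ov",out)
E
```

```text
[0.5277 0.0371 0.2135]
```

View pics/ov.png

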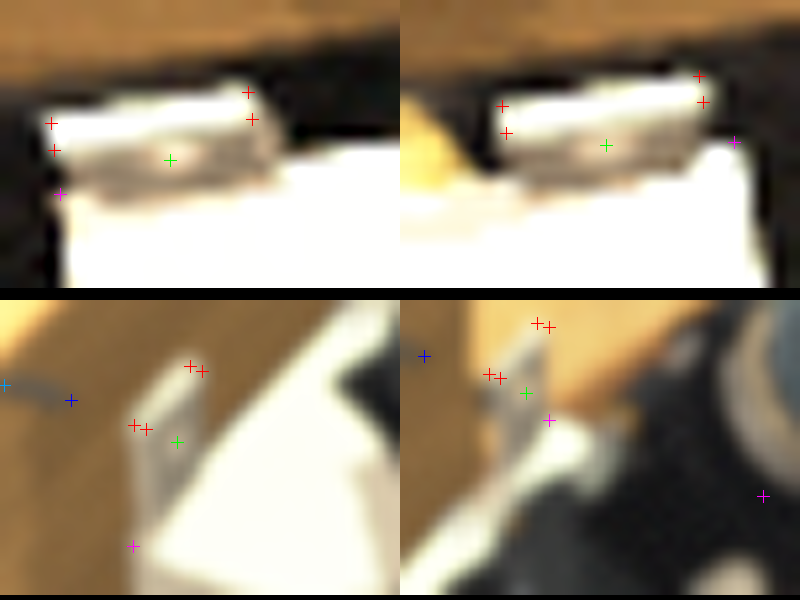

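The predicted and actual ear corners agree within about 2 mm in both panels, as do the predicted and visible pin tips, at (71,400) and (424,356). I'll insert in steps, watching the force.

```bash
python3 -m crank '[3,0,2,0,0,0,255, 9,0,7,0,0,0,255, 17,0,14,0,0,0,255, 24,0,20,0,0,0,255, 27.5,0,23,0,0,0,255]'
python3 -m crank '[0.6,0,0.8,0,0,0,255, 1.9,0,2.3,0,0,0,255, 3.2,0,3.8,0,0,0,255, 4.5,0,5.4,0,0,0,255, 5.1,0,6.1,0,0,0,255]'
python3 - <<'E'
from h import *
o=robot.get_obs();print(o["ft_force"],o["moment"]);Rt=R.from_quat(o["tool_rot"]).as_matrix();G=o["position"]+.006*Rt[:,2]
y=np.radians(SY);d=G-SH;print("hole shelf x,y,z mm",1000*(d[0]*np.cos(y)+d[1]*np.sin(y)+.0625),1000*(-d[0]*np.sin(y)+d[1]*np.cos(y)),1000*d[2]+7)
E
```

```text
time: 7.9
position: [0.5607, 0.0436, 0.2185]
tool_rot: [0.936, 0.082, 0.341, -0.03]
ft_force: [0.8, 0.5, -5.4]
grip_width: 0.0333
grip_force: 50.0
time: 8.32
position: [0.5668, 0.0452, 0.2165]
tool_rot: [0.936, 0.081, 0.34, -0.03]
ft_force: [-0.8, 0.3, -6.3]
grip_width: 0.0336
grip_force: 50.0
[-0.75    0.2705 -6.3352] [-0.2077  1.0645 -0.0286]
hole shelf x,y,z mm -29.267238695502545 1.6326096408462858 218.93275890775638
```

```bash
python3 -m crank '[0.6,0.3,0.8,0,0,0,255, 1.9,0.6,2.3,0,0,0,255, 3.2,0.9,3.8,0,0,0,255, 4.5,1.2,5.4,0,0,0,255, 5.1,1.2,6.1,0,0,0,255]'
cat >> h.py <<'E'
def st():
    o=robot.get_obs();print(o["ft_force"],o["moment"]);Rt=R.from_quat(o["tool_rot"]).as_matrix();G=o["position"]+.006*Rt[:,2]
    y=np.radians(SY);d=G-SH;print("hole shelf x,y,z mm",1000*(d[0]*np.cos(y)+d[1]*np.sin(y)+.0625),1000*(-d[0]*np.sin(y)+d[1]*np.cos(y)),1000*d[2]+7)
    print("rot err",R.from_matrix(Rt.T@tool(SY,50)).as_rotvec(degrees=True))
E
python3 -c "
from h import *
st()"
```

```text
time: 8.73
position: [0.5752, 0.0452, 0.2153]
tool_rot: [0.936, 0.082, 0.341, -0.03]
ft_force: [-1.0, -0.7, -4.9]
grip_width: 0.0338
grip_force: 50.0
[-1.0193 -0.6953 -4.9454] [-0.1579  1.077  -0.0035]
hole shelf x,y,z mm -20.955797588978072 0.22503665426089509 217.72823831578603
rot err [-0.0492 -0.0002  0.0377]
```

```bash
python3 -m crank '[0.6,0,0.8,0,0,0,255, 1.9,0,2.3,0,0,0,255, 3.2,0,3.8,0,0,0,255, 4.5,0,5.4,0,0,0,255, 5.8,0,6.9,0,0,0,255]'
python3 -m crank '[0.6,0,0.8,0,0,0,255, 1.3,0,1.6,0,0,0,255, 1.9,0,2.3,0,0,0,255, 2.5,0,3,0,0,0,255, 3.2,0,3.8,0,0,0,255]'
python3 -c "
from h import *
st()"
```

```text
time: 9.15
position: [0.5838, 0.0469, 0.2137]
tool_rot: [0.936, 0.082, 0.341, -0.03]
ft_force: [0.7, -0.8, -5.2]
grip_width: 0.0334
grip_force: 50.0
time: 9.57
position: [0.5884, 0.0477, 0.2128]
tool_rot: [0.936, 0.082, 0.34, -0.03]
ft_force: [-0.1, -0.4, -5.3]
grip_width: 0.0336
grip_force: 50.0
[-0.0614 -0.4372 -5.2785] [-0.146   1.042  -0.0664]
hole shelf x,y,z mm -7.588836359219919 0.4061511862284394 215.2096805711137
rot err [-0.0556  0.0268  0.0357]
```

```bash
python3 -m crank '[0.6,0,0.8,0,0,0,255, 1.3,0,1.6,0,0,0,255, 1.9,0,2.3,0,0,0,255, 2.2,0,2.7,0,0,0,255, 2.6,0,3.1,0,0,0,255]'
python3 -c "
from h import *
st()"
python3 -m crank '[0.3,0,0.3,0,0,0,255, 0.6,0,0.6,0,0,0,255, 0.9,0,0.9,0,0,0,255, 1.1,0,1,0,0,0,255, 1.1,0,1,0,0,0,255]'
python3 -c "
from h import *
st()"
```

```text
time: 9.98
position: [0.5923, 0.0484, 0.2121]
tool_rot: [0.936, 0.082, 0.341, -0.03]
ft_force: [0.3, -0.3, -4.7]
grip_width: 0.034
grip_force: 50.0
[ 0.323  -0.3    -4.6941] [-0.1821  1.0059  0.0026]
hole shelf x,y,z mm -3.582356679027704 0.40928571556990945 214.50785685013608
rot err [-0.0572  0.0237  0.0357]
time: 10.4
position: [0.5938, 0.0486, 0.2121]
tool_rot: [0.936, 0.082, 0.341, -0.03]
ft_force: [0.3, -1.0, -4.7]
grip_width: 0.0335
grip_force: 50.0
[ 0.3239 -1.0005 -4.7216] [-0.208   1.0806  0.0422]
hole shelf x,y,z mm -2.1017994290186275 0.40161358786769236 214.495275953041
rot err [-0.0559  0.019   0.0365]
```

```bash
python3 -m crank '[0.3,0,0.3,0,0,0,255, 0.6,0,0.6,0,0,0,255, 0.9,0,0.8,0,0,0,255, 1.2,0,1,0,0,0,255, 1.5,0,1.3,0,0,0,255]'
python3 -c "
from h import *
st()"
python3 -m crank '[-0.2,0,0.2,0,0,0,255, -0.4,0,0.5,0,0,0,255, -0.6,0,0.7,0,0,0,255, -0.8,0,0.9,0,0,0,255, -0.9,0,1.1,0,0,0,255]'
python3 -c "
from h import *
st()"
```

```text
time: 10.82
position: [0.5945, 0.0488, 0.2119]
tool_rot: [0.936, 0.081, 0.34, -0.029]
ft_force: [-9.7, -3.3, 1.8]
grip_width: 0.0337
grip_force: 50.0
[-9.6753 -3.2612  1.7612] [-0.2691  1.285   0.0026]
hole shelf x,y,z mm -1.394303510695194 0.41970748481887954 214.28837800923444
rot err [-0.0137  0.1028  0.0342]
time: 11.23
position: [0.5944, 0.0489, 0.2105]
tool_rot: [0.936, 0.082, 0.34, -0.03]
ft_force: [-6.8, -1.7, 0.1]
grip_width: 0.0335
grip_force: 50.0
[-6.7845 -1.6699  0.0894] [-0.2274  1.2571  0.0258]
hole shelf x,y,z mm -1.4268067217578646 0.5706354599594506 212.92791868894466
rot err [-0.0312  0.0964  0.0417]
```

```bash
python3 -m crank '[-0.2,0,0.2,0,0,0,255, -0.3,0,0.4,0,0,0,255, -0.4,0,0.5,0,0,0,255, -0.5,0,0.6,0,0,0,255, -0.5,0,0.6,0,0,0,255]'
python3 -c "
from h import *
st()"
python3 -m crank '[0,0,0,0,0,0,255,0,0,0,0,0,0,255,0,0,0,0,0,0,255,0,0,0,0,0,0,200,0,0,0,0,0,0,150]' 5
python3 -m crank '[0,0,0,0,0,0,100,0,0,0,0,0,0,50,0,0,0,0,0,0,0,0,0,0,0,0,0,0,0,0,0,0,0,0,0]'
python3 -m crank '[0,0,0,0,0,0,0,0,0,0,0,0,0,0,0,0,0,0,0,0,0,0,0,0,0,0,0,0,0,0,0,0,0,0,0]'
python3 -c "
from h import *
st()"
```

```text
time: 11.65
position: [0.5944, 0.049, 0.2098]
tool_rot: [0.936, 0.082, 0.34, -0.03]
ft_force: [-7.4, -1.6, 0.4]
grip_width: 0.0335
grip_force: 50.0
[-7.4362 -1.5525  0.3551] [-0.2333  1.2255  0.0154]
hole shelf x,y,z mm -1.4089708400009948 0.6623227145146037 212.2446700565008
rot err [-0.0397  0.0865  0.0447]
time: 12.07
position: [0.5961, 0.0491, 0.2108]
tool_rot: [0.936, 0.081, 0.341, -0.03]
ft_force: [-0.6, -0.0, 0.6]
grip_width: 0.0349
grip_force: 0.0
time: 12.48
position: [0.5962, 0.049, 0.2102]
tool_rot: [0.936, 0.082, 0.341, -0.03]
ft_force: [0.0, 0.5, -0.2]
grip_width: 0.0614
grip_force: 0.0
time: 12.9
position: [0.5957, 0.049, 0.2098]
tool_rot: [0.936, 0.082, 0.341, -0.03]
ft_force: [-0.6, 0.6, 0.2]
grip_width: 0.0857
grip_force: 0.0
[-0.5573  0.5987  0.2004] [-0.0888  0.3784  0.0445]
hole shelf x,y,z mm -0.1330927946886773 0.4133071773259594 212.2218590334139
rot err [-0.059   0.0226  0.0358]
```

```bash
python3 -m crank '[0,0,-5,0,0,0,0, 0,0,-18,0,0,0,0, 0,0,-38,0,0,0,0, 0,0,-60,0,0,0,0, 0,0,-72,0,0,0,0]'
python3 -m crank '[-8,0,-8,0,0,0,0, -22,0,-20,0,0,0,0, -40,0,-36,0,0,0,0, -54,0,-48,0,0,0,0, -60,0,-54,0,0,0,0]'
python3 -m crank '[0,0,0,0,0,0,255,0,0,0,0,0,0,255,0,0,0,0,0,0,255,0,0,0,0,0,0,255,0,0,0,0,0,0,255]' 20
python3 - <<'E'
from h import *
st();print(robot.get_obs()["q"])
c=cams();np.save("c4.npy",c,allow_pickle=True)
im=np.zeros((600,800,3),np.uint8)
im[:300]=cv2.resize(c["top"]["pixels"][125:200,200:400],(800,300));im[300:,:]=cv2.resize(c["scene"]["pixels"][170:245,215:415],(800,300))
save("hung",im)
E
```

```text
time: 13.32
position: [0.5491, 0.041, 0.266]
tool_rot: [0.936, 0.082, 0.341, -0.03]
ft_force: [0.2, 0.9, 0.0]
grip_width: 0.0867
grip_force: 0.0
time: 13.73
position: [0.4682, 0.0275, 0.2673]
tool_rot: [0.937, 0.081, 0.34, -0.03]
ft_force: [-0.9, 1.3, 0.8]
grip_width: 0.0872
grip_force: 0.0
time: 14.15
position: [0.4717, 0.0269, 0.268]
tool_rot: [0.936, 0.082, 0.341, -0.03]
ft_force: [-0.4, -0.5, 0.1]
grip_width: 0.0617
grip_force: 0.0
[-0.3925 -0.4907  0.0769] [-0.0559  0.4167 -0.005 ]
hole shelf x,y,z mm -126.143528599793 0.030591254360938513 270.35635573507926
rot err [-0.0656 -0.0094  0.0748]
[-0.4019  0.1738  2.2527  1.3055  0.3716 -0.1783]
```

View pics/hung.png

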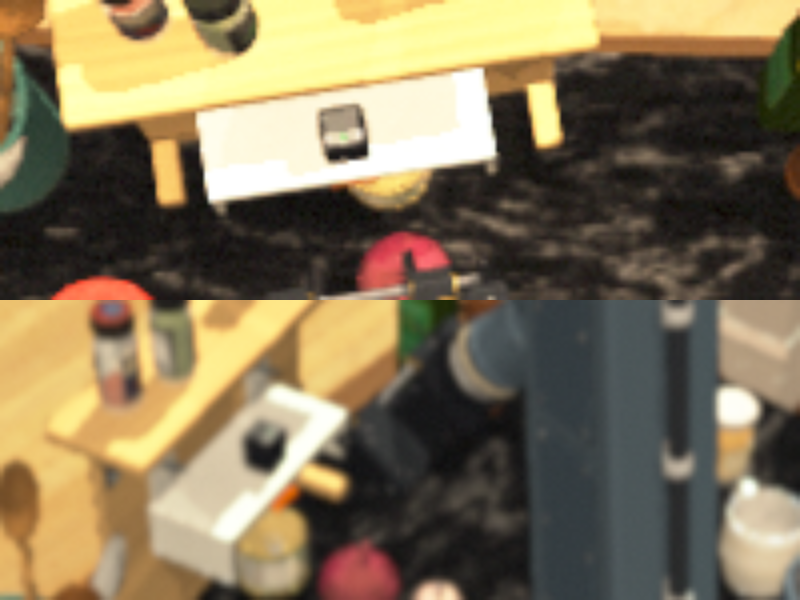

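The lamp hangs level on both pins against the board, and the orange rocker is just visible at (285,492). Next I go under it with closed fingers at a flatter tilt.

```bash
cat >> h.py <<'E'
def corner(xs,zs,th,show=True):
    "grasp point so that the closed tips' upper front corner is at shelf x,z (mm); board face 1.2 mm beyond estimate"
    Rt=tool(SY,th);g=shelf([(xs+1.2)/1000,0,zs/1000])-.019*Rt[:,2]-.0095*Rt[:,0]
    go(g,SY,th);return g
def where(th=None):
    o=robot.get_obs();Rt=R.from_quat(o["tool_rot"]).as_matrix();p=o["position"]+.025*Rt[:,2]+.0095*Rt[:,0]
    y=np.radians(SY);d=(p-SH)*1000;print("corner xyz",d[0]*np.cos(y)+d[1]*np.sin(y)-1.2,-d[0]*np.sin(y)+d[1]*np.cos(y),d[2],"tilt",np.degrees(np.arcsin(-Rt[2,2])),"F",o["ft_force"],"q",o["q"])
E
python3 - <<'E'
from h import *
t=np.load("c0.npy",allow_pickle=True).item()["top"]
print("canister,onion,garlic",onz(t,285/1.25,265/1.25,.144),onz(t,377/1.25,243/1.25,.06),onz(t,389/1.25,272/1.25,.04))
where();corner(-150,190,25);corner(-125,122,25)
E
```

```text
canister,onion,garlic [0.4391 0.2276 0.144 ] [0.5105 0.0058 0.06  ] [ 0.4362 -0.0268  0.04  ]
corner xyz -170.74660076843386 0.2669041869153119 254.75764802997708 tilt 50.015190955784114 F [-0.0785 -0.26    0.1469] q [-0.402   0.1736  2.2535  1.3056  0.3717 -0.1784]
move [-35.3965   0.2748  69.3116] [-0.0881 25.0152  0.0468] norm 77.82732124328282 25.015400294933816
move [-59.9369   0.3368 137.4788] [-0.0881 25.0152  0.0468] norm 149.97657570822963 25.015400294933816
```

```bash
python3 -m crank '[-5,0,8,0,4,0,255, -12,0,22,0,9,0,255, -20,0,38,0,15,0,255, -29,0,56,0,20.5,0,255, -35,0,69,0,25,0,255]'
python3 -m crank '[0,0,0,0,0,0,255,0,0,0,0,0,0,255,0,0,0,0,0,0,255,0,0,0,0,0,0,255,0,0,0,0,0,0,255]'
python3 - <<'E'
from h import *
where();corner(-125,122,25)
E
```

```text
time: 14.67
position: [0.4833, 0.0492, 0.2205]
tool_rot: [0.902, 0.094, 0.412, -0.089]
ft_force: [0.2, 0.7, -0.8]
grip_width: 0.0201
grip_force: 0.0
time: 15.08
position: [0.4832, 0.0492, 0.2217]
tool_rot: [0.902, 0.094, 0.411, -0.089]
ft_force: [0.6, -0.2, 1.0]
grip_width: 0.0003
grip_force: 0.0
corner xyz -153.44716471605875 22.5568338988016 212.73617539609154 tilt 40.226546963280995 F [ 0.611  -0.1971  0.9555] q [-0.4691  0.4226  2.3961  2.0886  0.67   -1.093 ]
move [-56.3783  29.8822  81.2234] [-6.0837 15.5497 -1.7399] norm 103.289366175554 16.787892345175695
```

```bash
python3 - <<'E'
from h import *
corner(-125,160,38);corner(-115,120,38)
E
```

```text
move [-22.2884  26.3333  53.6891] [-6.2229  2.5629 -1.0369] norm 63.81794137525145 6.809456447678082
move [-46.1401  30.3619  87.0786] [-6.2229  2.5629 -1.0369] norm 103.11860087257885 6.809456447678082
```

```bash
python3 -m crank '[-4,5,10,-1,0.5,0,255, -9,11,22,-3,1,-0.5,255, -14,17,34,-4,1.5,-1,255, -19,23,46,-5.5,2,-1,255, -22,26,54,-6.2,2.5,-1,255]'
python3 -m crank '[0,0,0,0,0,0,255,0,0,0,0,0,0,255,0,0,0,0,0,0,255,0,0,0,0,0,0,255,0,0,0,0,0,0,255]'
python3 - <<'E'
from h import *
where();corner(-115,120,38)
E
```

```text
time: 15.5
position: [0.5151, 0.0345, 0.1669]
tool_rot: [0.896, 0.077, 0.436, -0.038]
ft_force: [-0.2, 0.0, -1.1]
grip_width: 0.0004
grip_force: 0.0
time: 15.92
position: [0.5141, 0.0345, 0.1672]
tool_rot: [0.896, 0.077, 0.436, -0.039]
ft_force: [-0.3, 0.3, -0.5]
grip_width: 0.0004
grip_force: 0.0
corner xyz -125.04480996104448 0.2118051214724055 159.2625063270717 tilt 38.136264454173684 F [-0.3184  0.3035 -0.527 ] q [-0.3953  0.6573  2.4081  2.5373  0.8417 -1.513 ]
move [-24.7376   0.2928  32.1691] [-0.0378  0.1363 -0.1277] norm 40.58184280425791 0.19053972355656917
```

```bash
python3 -m crank '[-4,0,5,0,0,0,255, -10,0,13,0,0,0,255, -17,0,22,0,0,0,255, -22,0,29,0,0,0,255, -25,0,32,0,0,0,255]'
python3 -m crank '[0,0,0,0,0,0,255,0,0,0,0,0,0,255,0,0,0,0,0,0,255,0,0,0,0,0,0,255,0,0,0,0,0,0,255]'
python3 - <<'E'
from h import *
where();corner(-79,120,38)
E
```

```text
time: 16.33
position: [0.524, 0.0362, 0.1256]
tool_rot: [0.897, 0.076, 0.435, -0.039]
ft_force: [-1.1, -0.1, -0.6]
grip_width: 0.0006
grip_force: 0.0
time: 16.75
position: [0.5236, 0.0363, 0.1272]
tool_rot: [0.896, 0.077, 0.435, -0.039]
ft_force: [0.1, 0.5, -0.4]
grip_width: 0.0004
grip_force: 0.0
corner xyz -115.44180029106889 0.3746769860821999 119.22499089194439 tilt 38.18874616600274 F [ 0.0779  0.5344 -0.4335] q [-0.3765  0.7952  2.3981  2.6112  0.9486 -1.6007]
move [23.0581  0.3416 28.1944] [-0.0503  0.1888 -0.1518] norm 36.424117890887565 0.24745086831861685
```

```bash
python3 -m crank '[3,0,4,0,0,0,255, 9,0,11,0,0,0,255, 15,0,19,0,0,0,255, 20,0,25,0,0,0,255, 23,0,28,0,0,0,255]'
python3 -m crank '[0,0,0,0,0,0,255, 1.6,0,-1.2,0,0,0,255, 3.2,0,-2.5,0,0,0,255, 4.7,0,-3.7,0,0,0,255, 5.5,0,-4.3,0,0,0,255]'
python3 - <<'E'
from h import *
where();corner(-79,136,38)
E
```

```text
time: 17.17
position: [0.5607, 0.0427, 0.1281]
tool_rot: [0.896, 0.077, 0.436, -0.039]
ft_force: [-1.0, 0.9, -1.0]
grip_width: 0.0009
grip_force: 0.0
time: 17.58
position: [0.5588, 0.0425, 0.1346]
tool_rot: [0.897, 0.076, 0.435, -0.039]
ft_force: [-0.3, -0.0, -0.1]
grip_width: 0.0004
grip_force: 0.0
corner xyz -79.63226538223125 0.41796296782595554 126.57166201147518 tilt 38.25923386269949 F [-0.3114 -0.0023 -0.1244] q [-0.3178  0.7361  2.2978  2.6034  0.8093 -1.4964]
move [ 7.683  0.389 -5.299] [-0.0656  0.2594 -0.1889] norm 9.341290477524026 0.327518946364193
```

```bash
python3 -m crank '[1,0,-0.8,0,0,0,255, 2.5,0,-2,0,0,0,255, 4,0,-3.1,0,0,0,255, 5.5,0,-4.3,0,0,0,255, 6.3,0,-4.9,0,0,0,255]'
python3 -m crank '[0.4,0,-0.3,0,0,0,255, 1.2,0,-0.9,0,0,0,255, 2,0,-1.6,0,0,0,255, 2.8,0,-2.2,0,0,0,255, 3.2,0,-2.5,0,0,0,255]'
python3 - <<'E'
from h import *
where()
E
```

```text
time: 18.0
position: [0.558, 0.0425, 0.1417]
tool_rot: [0.897, 0.076, 0.433, -0.039]
ft_force: [-4.7, -2.5, -2.4]
grip_width: 0.0003
grip_force: 2.3
time: 18.42
position: [0.5577, 0.0424, 0.1456]
tool_rot: [0.897, 0.076, 0.433, -0.039]
ft_force: [-6.3, -2.6, -1.8]
grip_width: 0.0002
grip_force: 2.4
corner xyz -80.77632756379188 0.49792344759377016 137.49226685633232 tilt 38.48621939150591 F [-6.3397 -2.6338 -1.8453] q [-0.318   0.6988  2.2953  2.5826  0.7713 -1.4658]
```

```bash
python3 -m crank '[0.4,0,-0.4,0,0,0,255, 1,0,-1.2,0,0,0,255, 1.8,0,-2,0,0,0,255, 2.4,0,-2.7,0,0,0,255, 2.8,0,-3.1,0,0,0,255]'
python3 - <<'E'
from h import *
where()
E
python3 -m crank '[0.4,0,-0.3,0,0,0,255, 0.8,0,-0.6,0,0,0,255, 1.2,0,-0.9,0,0,0,255, 1.6,0,-1.2,0,0,0,255, 2,0,-1.5,0,0,0,255]'
python3 - <<'E'
from h import *
where()
E
```

```text
time: 18.83
position: [0.5581, 0.0425, 0.1505]
tool_rot: [0.897, 0.077, 0.434, -0.039]
ft_force: [-3.8, -1.1, -1.3]
grip_width: 0.0003
grip_force: 1.6
corner xyz -80.31936745141749 0.5332106503927019 142.498159130731 tilt 38.27925714038949 F [-3.8094 -1.0981 -1.2579] q [-0.3187  0.6859  2.2942  2.5738  0.7632 -1.4561]
time: 19.25
position: [0.5581, 0.0425, 0.1522]
tool_rot: [0.897, 0.077, 0.433, -0.039]
ft_force: [-3.0, -0.4, -6.6]
grip_width: 0.0005
grip_force: 3.5
corner xyz -80.41102767942233 0.5688874874646785 144.12271073550264 tilt 38.405343665777956 F [-3.0182 -0.3766 -6.6291] q [-0.3183  0.6789  2.2925  2.5687  0.7537 -1.4491]
```

```bash
python3 -m crank '[-2,0,1.6,0,0,0,255, -6,0,4.6,0,0,0,255, -10,0,7.8,0,0,0,255, -14,0,11,0,0,0,255, -18,0,14,0,0,0,255]'
python3 -m crank '[-6,0,-7,0,0,0,255, -16,0,-20,0,0,0,255, -26,0,-34,0,0,0,255, -33,0,-44,0,0,0,255, -37,0,-47,0,0,0,255]'
python3 - <<'E'
from h import *
where()
c=cams();np.save("c5.npy",c,allow_pickle=True);c4=np.load("c4.npy",allow_pickle=True).item()
im=np.zeros((600,800,3),np.uint8)
for i,k in enumerate((c4,c)):
    im[:300,400*i:400*i+400]=cv2.resize(k["top"]["pixels"][135:180,250:310],(400,300));im[300:,400*i:400*i+400]=cv2.resize(k["scene"]["pixels"][190:235,250:310],(400,300),interpolation=cv2.INTER_CUBIC)
save("sw",im)
E
```

```text
time: 19.67
position: [0.5597, 0.0422, 0.1303]
tool_rot: [0.896, 0.077, 0.436, -0.039]
ft_force: [-0.7, -1.0, 0.0]
grip_width: 0.0008
grip_force: 0.0
time: 20.08
position: [0.5077, 0.031, 0.1306]
tool_rot: [0.897, 0.076, 0.433, -0.039]
ft_force: [-0.1, -0.3, 0.6]
grip_width: 0.0002
grip_force: 0.0
corner xyz -131.97049303381507 -2.21225855987014 122.50765708936622 tilt 38.41160969184619 F [-0.109  -0.3243  0.5513] q [-0.415   0.8022  2.4411  2.5925  0.9861 -1.6339]
```

View pics/sw.png

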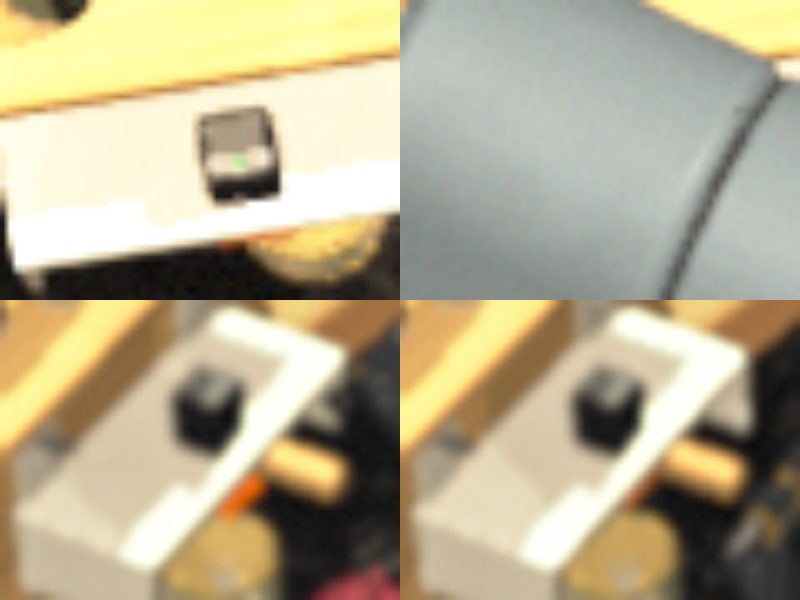

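The right panels (after) show the orange nose nearly gone behind the lip: it was at (240,495) and only a trace remains at (640,490). The lamp has not moved. I'll quantify the angle from the visible orange, and the arm needs to come up off the q3 limit.

```bash
python3 -m crank '[5,0,0,0,0,0,255, 12,0,-2,0,0,0,255, 18,0,-4,0,0,0,255, 22,0,-5,0,0,0,255, 24,0,-6,0,0,0,255]'
python3 - <<'E'
from h import *
where()
for f in("c4.npy","c5.npy"):
    c=np.load(f,allow_pickle=True).item()["scene"];p=c["pixels"].astype(int)[205:235,275:300]
    h=cv2.cvtColor(p.astype(np.uint8),cv2.COLOR_RGB2HSV)
    m=(h[...,0]<11)&(h[...,1]>150)&(h[...,2]>100);v,u=np.nonzero(m);print(f,m.sum(),list(zip(u+275,v+205))[:60])
lam=lambda x,y,z:shelf([(x-65+1.2)/1000,y/1000,(z+118)/1000])
# image direction: height (perp to lip edge) of nose below the lip edge line
a,b=proj(c,lam(-30,-60,50)),proj(c,lam(-30,60,50));n=np.array([-(b-a)[1],(b-a)[0]]);n/=np.linalg.norm(n);n*=np.sign(n[1])
print("lip line",a,b,n)
for ph in(0,.3,.42,.5):
    t0=np.arctan2(-8,-30);t=t0-ph;cx,cz=8+31.05*np.cos(t),30+31.05*np.sin(t)
    q=[[(proj(c,lam(cx+3.8*np.cos(k),y,cz+3.8*np.sin(k)))-a)@n for k in np.linspace(0,6.3,40)] for y in(-19,19)]
    print(ph,(cx,cz),"max px below lip edge",np.max(q,1))
    
E
```

```text
time: 20.6
position: [0.5178, 0.0341, 0.1545]
tool_rot: [0.897, 0.077, 0.434, -0.039]
ft_force: [0.5, 0.1, -0.0]
grip_width: 0.0004
grip_force: 0.0
corner xyz -121.49523211134262 -0.8075500970954828 146.40661467052732 tilt 38.3606253116903 F [ 0.5494  0.1207 -0.0193] q [-0.3919  0.6982  2.4021  2.5553  0.8667 -1.5381]
c4.npy 0 []
c5.npy 0 []
lip line [295.5728 206.1897] [279.7465 223.8131] [0.744  0.6682]
0 (np.float64(-22.001594874618696), np.float64(21.999574700101682)) max px below lip edge [2.8764 2.9183]
0.3 (np.float64(-23.025905653691563), np.float64(31.222979300000567)) max px below lip edge [1.9054 1.9333]
0.42 (np.float64(-22.656381516700552), np.float64(34.928364059452264)) max px below lip edge [1.3473 1.367 ]
0.5 (np.float64(-22.164484699331396), np.float64(37.36249705085185)) max px below lip edge [0.9269 0.9405]
```

```bash
python3 - <<'E'
from h import *
c5b=robot.camera("scene")
for n,c in(("off",np.load("c4.npy",allow_pickle=True).item()["scene"]),("c5",np.load("c5.npy",allow_pickle=True).item()["scene"]),("now",c5b)):
    p=c["pixels"].astype(int)[210:226,278:296];d=p[...,0]-p[...,1];print(n,np.clip(d-60,0,None).sum());print(d)
E
```

```text
off 949
[[  1   1  -1  -1   0   1   0  -5  -4   0   0  -1   2  17  25  22  18  10]
 [  6   6   4   1   2   2  -1  -3   0   0   0   1  13  34  41  46  38  28]
 [ 10   9   9   5   5   4   0  -1   0  -1   0   9  31  28  25  31  45  51]
 [ 14  15  13  11   7   3  -1   0   0  -1   5  31  42  26  19  19  23  27]
 [ 16  16  15  11   2  -1  -1  -1  -1   5  19  38  51  43  31  25  22  19]
 [ 16  16  15   6  -1  -1  -1  -2   5  29  42  44  46  52  53  47  37  27]
 [ 16  16   9   3  -1  -1  -2   3  40  79  84  58  38  38  42  51  54  50]
 [ 12  10   5   0  -1  -2   4  40  85 113 112  75  34  23  30  35  42  47]
 [  5   4   1  -1  -2   4  37  84 113 124 106  69  28  11  16  22  28  33]
 [  0   0  -1  -1   4  34  82 111 121 106  78  44  11   4   4   8  13  18]
 [  0   0  -1   3  28  74 109 119 104  74  43  17   4  -1   1   3   5   6]
 [  0   0   3  18  48  93 111 102  69  36  16   3   1   0   1   0  -2   2]
 [ -1   1  13  23  47  77  86  69  40  25  19  14   5   1   0  -2   3   1]
 [  1  10  21  30  39  52  58  47  36  34  33  26  16   7   0   1   3   2]
 [  8  21  33  37  40  41  43  41  39  40 
[... 1245 characters left out ...]
37 28 28 30 40]
 [16 16 15 12  4 -1  0 -1 -1  8 27 40 53 51 43 34 29 26]
 [16 17 16  5  0 -1 -1 -1  5 27 44 45 45 50 58 53 48 38]
 [17 17  9  2 -1 -1 -1  5 26 42 45 36 32 36 42 49 55 55]
 [10 10  5  0 -1 -1  5 28 44 47 36 20 17 22 28 34 40 45]
 [ 6  5  1 -1 -1  4 32 47 49 38 21  8  5  8 15 21 27 32]
 [ 0  1  0  0  2 25 54 57 41 20  7  1  0  2  4  7 14 17]
 [ 0  0  1  3 15 33 53 47 24  7  2  0  1  1 -1  0  4  2]
 [ 0  0  3 14 22 33 37 28 16 12  9  4  2  2  1  1  0  3]
 [-1  1 12 20 28 33 34 27 22 23 21 14  6  2  1 -1  1  2]
 [ 2 11 19 28 32 36 36 33 31 34 32 25 15  5  2  0  1  1]
 [ 8 20 28 34 37 37 37 36 35 39 39 34 23 12  3  1  1  1]
 [18 28 35 37 38 38 38 37 36 39 37 35 28 17  5  2  1  1]]
```

The remaining orange strip is about 0.35 of the original, which matches the on position (0.32 predicted, against 0.46 at the threshold). That margin is thin, so I'll do one confirming push with the tip corner right under the nose, well clear of the lip.

```bash
python3 - <<'E'
from h import *
corner(-113,126,38);corner(-86,130,38);corner(-86,145,38)
E
```

```text
move [-10.932   -0.7861  19.5526] [-0.1376  0.3531 -0.0952] norm 22.414960245191278 0.39073063508646666
move [ 8.9585 -0.774  38.244 ] [-0.1376  0.3531 -0.0952] norm 39.28685920501189 0.39073063508646666
move [20.7215 -0.8158 28.9365] [-0.1376  0.3531 -0.0952] norm 35.60005758076874 0.39073063508646666
```

```bash
python3 -m crank '[-4,0,7,0,0,0,255, -9,-0.5,15,0,0,0,255, -11,-0.8,20,0,0,0,255, -5,-0.8,25,0,0.3,0,255, 1,-0.8,30,0,0.3,0,255]'
python3 -m crank '[4,0,3,0,0,0,255, 8,0,6,0,0,0,255, 8,0,8,0,0,0,255, 10,0,7,0,0,0,255, 13,0,4.5,0,0,0,255]'
python3 -c "
from h import *
where()"
python3 -m crank '[1,0,-0.8,0,0,0,255, 2.4,0,-1.8,0,0,0,255, 3.5,0,-2.8,0,0,0,255, 4.7,0,-3.7,0,0,0,255, 5.5,0,-4.3,0,0,0,255]'
python3 -c "
from h import *
where();corner(-86,149,38)"
```

```text
time: 21.07
position: [0.5408, 0.0389, 0.1344]
tool_rot: [0.897, 0.076, 0.434, -0.04]
ft_force: [0.5, 0.5, 0.3]
grip_width: 0.0006
grip_force: 0.0
time: 21.48
position: [0.5521, 0.0408, 0.143]
tool_rot: [0.896, 0.077, 0.435, -0.04]
ft_force: [0.3, 0.1, -0.4]
grip_width: 0.0003
grip_force: 0.0
corner xyz -86.59665121491233 -0.06575470665821115 135.01306553567795 tilt 38.21994908106087 F [ 0.3315  0.1075 -0.354 ] q [-0.331   0.7137  2.3137  2.5838  0.8053 -1.4887]
time: 21.9
position: [0.5522, 0.0406, 0.1504]
tool_rot: [0.896, 0.077, 0.435, -0.039]
ft_force: [-0.7, -0.1, -0.4]
grip_width: 0.0002
grip_force: 0.0
corner xyz -86.48815103619044 -0.3232636145830661 142.43138642997278 tilt 38.163975175888275 F [-0.6761 -0.0978 -0.4005] q [-0.3314  0.6905  2.3112  2.5707  0.7845 -1.4701]
move [ 5.3935 -0.3739 -3.647 ] [-0.1256  0.1643 -0.1717] norm 6.521478705538524 0.26877226575535923
```

```bash
python3 -m crank '[1,0,-0.8,0,0,0,255, 2,0,-1.5,0,0,0,255, 3,0,-2.3,0,0,0,255, 4,0,-3.1,0,0,0,255, 4.5,0,-3.5,0,0,0,255]'
python3 -c "
from h import *
where()"
python3 -m crank '[0.3,0,-0.2,0,0,0,255, 0.6,0,-0.5,0,0,0,255, 0.9,0,-0.7,0,0,0,255, 1.2,0,-0.9,0,0,0,255, 1.2,0,-0.9,0,0,0,255]'
python3 -c "
from h import *
where()"
```

```text
time: 22.32
position: [0.5523, 0.0407, 0.156]
tool_rot: [0.896, 0.077, 0.435, -0.039]
ft_force: [0.1, -0.2, -1.0]
grip_width: 0.0003
grip_force: 0.4
corner xyz -86.40802658982867 -0.27274269750710545 148.01914843030778 tilt 38.17215652342342 F [ 0.0737 -0.2342 -1.0022] q [-0.3312  0.6723  2.3085  2.5591  0.7669 -1.4539]
time: 22.73
position: [0.5518, 0.0407, 0.1568]
tool_rot: [0.897, 0.077, 0.434, -0.039]
ft_force: [-1.1, -0.3, -2.3]
grip_width: 0.0005
grip_force: 1.4
corner xyz -86.87547411405122 -0.2005300904209104 148.7781324021656 tilt 38.28957431312208 F [-1.1404 -0.2529 -2.2753] q [-0.3312  0.6683  2.3082  2.5562  0.7613 -1.4497]
```

```bash
python3 -m crank '[0.3,0,-0.2,0,0,0,255, 0.6,0,-0.5,0,0,0,255, 0.9,0,-0.7,0,0,0,255, 1.2,0,-0.9,0,0,0,255, 1.2,0,-0.9,0,0,0,255]'
python3 -c "
from h import *
where()"
python3 -m crank '[0.3,0,-0.2,0,0,0,255, 0.6,0,-0.5,0,0,0,255, 0.9,0,-0.7,0,0,0,255, 1.2,0,-0.9,0,0,0,255, 1.2,0,-0.9,0,0,0,255]'
python3 -c "
from h import *
where()"
```

```text
time: 23.15
position: [0.5512, 0.0406, 0.158]
tool_rot: [0.897, 0.076, 0.434, -0.039]
ft_force: [-2.9, -3.2, -5.2]
grip_width: 0.0004
grip_force: 3.5
corner xyz -87.47642027769739 -0.1424010286030999 149.8917446243802 tilt 38.38940611693392 F [-2.9082 -3.2174 -5.2496] q [-0.3314  0.6634  2.3083  2.553   0.7555 -1.4451]
time: 23.57
position: [0.5506, 0.0406, 0.159]
tool_rot: [0.897, 0.076, 0.433, -0.039]
ft_force: [-4.1, -3.0, -7.5]
grip_width: 0.0005
grip_force: 4.8
corner xyz -88.0638324537065 -0.06610444144201466 150.85989207471292 tilt 38.50666893882049 F [-4.0539 -3.0249 -7.454 ] q [-0.3315  0.6587  2.3082  2.5499  0.7496 -1.4405]
```

```bash
python3 -m crank '[-2,0,1.6,0,0,0,255, -6,0,4.6,0,0,0,255, -10,0,7.8,0,0,0,255, -15,0,11.8,0,0,0,255, -17,0,13.3,0,0,0,255]'
python3 -m crank '[-5,0,-6,0,0,0,255, -12,0,-14,0,0,0,255, -17,0,-20,0,0,0,255, -21,0,-25,0,0,0,255, -22,0,-27,0,0,0,255]'
python3 -m crank '[4,0,-4,0,0,0,255, 14,0,-14,0,0,0,255, 28,0,-28,0,0,0,255, 42,0,-44,0,0,0,255, 50,0,-54,0,0,0,255]'
python3 -m crank '[0,0,0,0,0,0,255,0,0,0,0,0,0,255,0,0,0,0,0,0,255,0,0,0,0,0,0,255,0,0,0,0,0,0,255]'
python3 - <<'E'
from h import *
where();print(robot.get_obs()["joint_velocities"])
c=cams();a=np.load("c4.npy",allow_pickle=True).item()
for n,(u0,u1,v0,v1) in{"top":(248,326,135,172),"scene":(250,310,190,235)}.items():
    d=np.abs(c[n]["pixels"][v0:v1,u0:u1].astype(int)-a[n]["pixels"][v0:v1,u0:u1]).max(2);v,u=np.nonzero(d>40)
    print(n,len(u),(u.min()+u0,u.max()+u0,v.min()+v0,v.max()+v0) if len(u) else "")
p=c["scene"]["pixels"].astype(int)[216:222,278:296];print(p[...,0]-p[...,1])
# lamp front edge unchanged? white mask centroid in scene
for k in(a,c):
    s=k["scene"]["pixels"][190:235,250:310];m=s.min(2)>200;v,u=np.nonzero(m);print(m.sum(),u.mean(),v.mean())
E
```

```text
time: 23.98
position: [0.5537, 0.0406, 0.1388]
tool_rot: [0.895, 0.077, 0.437, -0.039]
ft_force: [0.4, 1.0, -0.1]
grip_width: 0.0006
grip_force: 0.0
time: 24.4
position: [0.517, 0.0347, 0.138]
tool_rot: [0.896, 0.076, 0.435, -0.04]
ft_force: [-0.5, 0.3, -0.6]
grip_width: 0.0004
grip_force: 0.0
time: 24.82
position: [0.5069, 0.0325, 0.2132]
tool_rot: [0.895, 0.077, 0.437, -0.039]
ft_force: [-0.1, 0.9, 0.1]
grip_width: 0.0004
grip_force: 0.0
time: 25.23
position: [0.5067, 0.0325, 0.2099]
tool_rot: [0.896, 0.077, 0.435, -0.04]
ft_force: [-0.9, -0.2, 0.1]
grip_width: 0.0004
grip_force: 0.0
corner xyz -132.6835402555058 -0.4600073524349817 201.90848401953642 tilt 38.252248398049865 F [-0.8888 -0.1971  0.0979] q [-0.4141  0.4959  2.3914  2.398   0.7024 -1.3462]
[-0.0009  0.0028  0.0011 -0.0015 -0.001   0.0002]
top 13 (np.int64(283), np.int64(293), np.int64(165), np.int64(171))
scene 159 (np.int64(283), np.int64(309), np.int64(195), np.int64(221))
[[16 16 10  2 -2 -1 -2  5 27 45 47 38 36 36 37 30 16  5]
 [11 10  5 -1 -1 -1  5 30 48 50 36 22 19 22 25 23 14  4]
 [ 5  4  1 -1 -1  4 34 56 57 41 22  8  6  8 12 14  8  3]
 [ 0  1  0  0  3 27 59 67 50 23  5  0  1  2  5  5  2  2]
 [ 0  0  0  4 15 35 56 52 27 11  3  1  1  1  1 -1 -2  0]
 [ 0  0  2 14 24 34 39 28 16 13  7  3  2 -2  2  4  1 -1]]
270 35.00370370370371 19.21851851851852
272 34.8639705882353 19.386029411764707
```

```bash
python3 -c "
from rig import robot
print(robot.hand_in())"
```

```text
the job is handed in; nothing more can be done
None
```

The lamp hangs on both pins against the board and was let go, and its rocker is pushed up to the stop (on, judged by contact force and camera; no verdict came back). The arm is clear and nothing else was knowingly touched; the job was handed in at about 25 s.

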